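Plug the open eyepiece tube of a stereo microscope against dust

ROBOT

A 6-joint arm with a two-finger parallel gripper is mounted at the origin on the work surface. World frame = base frame: x ahead of the robot, y to its left, z up, the work surface at z = 0. Lengths are in m, angles in rad, forces in N, time in s.
With the tool pointing down it reaches from about 0.375 to 0.975 m from the base axis. Payload 3.8 kg.
Tool frame: the origin (TCP) lies at the very end of the fingers, on their centre line; the grasp point (between the pads) lies 19 mm behind it; z points along the fingers, y is the direction in which the jaws open and shut (so a half turn about z gives the same grasp; the last joint's range is limited). The gripper opens to 88 mm and grips with 3 to 60 N. Pads are 18 mm wide; open, the fingers measure 123 mm over their backs; the gripper's body (75 mm by 187 mm) begins 45 mm behind the grasp point.
Start: joints at [1.132, 0.264, 1.604, -0, 1.274, -0.037], TCP at [0.264, 0.621, 0.239] pointing down, gripper open.
Joint ranges: [-2.63, 2.63], [-0.94, 2.18], [0.31, 2.57], [-1.31, 4.45], [0, 2.66], [-2.55, 2.55]. Speed limits (rad/s): [2.57, 2.57, 3.14, 3.14, 3.14, 3.14].

INTERFACE

Orientations are given as a unit quaternion [w, x, y, z].
In Python, from workcell import monitor, cams, workorder gives the robot as it stands.
- The arm moves only by the tool step_arm, never from a script. Its argument "targets" is a list of rows, each a list of 6 numbers: the shift along the tool's x, y, z in mm, then the turn, a rotation vector about the tool's x, y, z in rad. In form: [[tx, ty, tz, wx, wy, wz], ...]. A call has 1 to 20 rows; each row is the pose to reach, as a shift and turn from the pose measured when the call began, along the tool's axes at that moment; what a row does not reach only later rows make up. A row lasts 1/10 s, in which the tool goes at most 50 mm and 8.59 degrees, less where a joint would pass 70% of its speed; a pose out of reach is approached as far as the arm can. A call with a gripper value outside its range is refused whole. "hand" is the opening, from -1 (shut) to 1 (fully open), set as the call begins (left out, the last holds). The fingers move at their own pace and stop on an object; the grip force is fixed at half the most. Time passes only in rows, so rows that repeat a pose let the fingers close. It gives the time, the measured TCP pose, the force and the opening at its end, in the units of the state.
- monitor.sense(): the state, without advancing time (a new reading comes with each control period).
- cams.grab_frame(name): name is "scene" or "top"; returns a dict with "pixels" (480x640x3 uint8, red, green, blue), "depth" (480x640 float32, m along the optical axis (not along the pixel's ray), 0 where there is no reading), "mtx" (3x3 intrinsics, pixels), "k1" (the pictures are not rectified: a ray, as slopes to the right and down, at radius r is drawn at 1 + k1 r^2 times it, then the intrinsics apply), "extrinsics" (4x4, takes a point from camera to world coordinates). Camera axes: x right, y up, looking along -z (the intrinsics and any distortion apply to the point x, -y, -z); pixel columns grow to the right and rows downward; lengths in m; the calibration is good to about 2 mm. A picture is of the moment at which its call begins.
- workorder.job_done(): hands the job in, once; it reports no verdict.
The state is a dict: "time_s": time; "q": joint angles; "qvel": joint speeds; "joint_efforts": joint torques, N m; "tool_pos": TCP position; "tool_rot": TCP orientation; "ft_force": force on the tool from outside, world axes, zero at the start; "moment": the same for the moment, N m; "gripper_width": opening from 0.0 (shut) to 1.0 (fully open).
Only numpy, scipy, OpenCV 4.12 (cv2) and the standard library are available. Lean on these libraries where they do the work, as an engineer would, in place of code of your own. Each camera call takes 0.05 s, during which the arm holds its last target.

TASK

The right-hand eyepiece is out of the stereo microscope: before the grinding starts, close its empty leaning tube against dust with the larger of the two rubber plugs, pressed fully home so that its flange sits on the rim all round, and let go. The boom gives a little when pressed; press until the plug is home, but do not force the microscope's head down or leave it lower than it was. Leave the smaller plug, the loose eyepiece, the spray can and the pen cup where they stand.

Things in the scene. Friction and masses are not known exactly. Their poses are not given: they have to be found in the camera images.
- plug_center (a point): Larger dust plug, black rubber, round, 54 mm tall, 45 g, upright on its narrow end. From that end: tapered shank 26 mm long, 25 mm across (end chamfered to 22) widening to 29.5; flange 38 mm across, 4 mm thick; straight knob to hold it by, 20 mm across, 24 mm long. Point: on its axis half-way up, 27 mm from either end, 1 mm above the flange's underside; z along the axis to the knob.
- tube: Empty right-hand eyepiece tube (seen from the robot): bare aluminium, bore 31 mm, outside 37, 33 deep, its axis 35 degrees from vertical, its mouth facing up and towards the robot. Origin: centre of the mouth at the rim; z: along the axis, outwards; y: towards the left tube. Sprung leaves inside grip the plug: it goes in freely some 10 mm, then needs a push along the axis growing to 10 to 15 N.
- left_eyepiece (a point): Black eyepiece that stays in the microscope's left tube, parallel to the empty one, axes 66 mm apart. It stands 46 mm out of its tube and is 42 mm across at the top. Point: centre of its top.
- head_top (a point): A point on the white microscope head, between the two tubes, 30 mm behind their mouths. The stand is fixed to the bench; head and tubes are set to a different height each time. The boom is springy: head and tubes sink straight down about 5.5 mm per 10 N of downward push and come back. Pushed down with over 30 N the head slips on its focus slide and stays lower.
- small_plug_center (a point): Bystander: smaller dust plug of the same rubber and make, for another port: 44 mm tall, flange 29 mm across, knob 15 mm. It would fall into the tube. Point: on its axis half-way up.
- eyepiece_center (a point): Bystander: the loose black eyepiece, 72 mm tall, 42 mm across, standing on its eyecup, bright barrel up. Point: on its axis half-way up.
- can_center (a point): Bystander: green spray can with a white band, 53 mm across, 147 mm tall. Point: on its axis half-way up.
- pen_cup_center (a point): Bystander: dark steel pen cup, 76 mm across, 95 mm tall, its pens up to 145 mm. Point: on its axis half-way up the cup.
Things that resemble listed ones, but are neither listed nor needed, are in the scene too. What is shaped like the part that bears plug_center but yellow is not meant.

How it is judged:
At the end, for the whole second after the job is handed in: The larger plug is in the empty tube, in line within 0.08 rad and 3 mm, its flange on the rim or at most 2 mm above it, let go. The microscope head is within 4 mm of its starting place; the smaller plug, loose eyepiece, can and pen cup are each within 20 mm of theirs (z of plug_center in the frame of tube between -0.002 and 0.003 m and x of plug_center in the frame of tube between -0.003 and 0.003 m and y of plug_center in the frame of tube between -0.003 and 0.003 m and angle between the z axis of plug_center and the z axis of tube, either way round below 0.08 rad and distance of head_top from where it was at the start of the episode below 0.004 m and distance of each of small_plug_center, eyepiece_center, can_center, pen_cup_center from where it was at the start of the episode below 0.02 m); the robot touches nothing.
It fails at once if the microscope's head is forced down or aside by more than 18 mm (distance of head_top from where it was at the start of the episode above 0.018 m).
It fails at once if a bystander is shifted or tipped by more than 30 mm (distance of any of small_plug_center, eyepiece_center, can_center, pen_cup_center from where it was at the start of the episode above 0.03 m).
It also fails if it takes over 42 s, if anything falls off the work surface, if the arm or the gripper's body presses on something with over 40 N, if the wrist force passes 120 N, or if a joint passes its speed limit or range.

## Working session

There is one attempt and no reset: what is moved stays moved. The work goes in short steps, Python scripts to look and compute and a tool call to move; the robot and the scene stay as the last step left them, time stands still between calls to the robot, and variables do not carry over. Pictures are saved under pics/ and viewed, and the job is handed in when it is done.

Besides the shell and the picture viewer there is one more tool, called as a command line: name --pt "numbers of a row" for each row, then --argument value for the rest. step_arm: Moves the arm, as the interface text tells. Its arguments: {"type":"object","properties":{"targets":{"type":"array"},"hand":{"type":"number"}},"required":["targets"]}

```bash
mkdir -p pics; cat > h.py <<'E'
import numpy as np, cv2
from workcell import monitor, cams, workorder
def grab(n):
    f=cams.grab_frame(n); np.savez('%s.npz'%n,**f); return f
def load(n): return dict(np.load('%s.npz'%n))
def slopes(f,uv):
    uv=np.asarray(uv,float).reshape(-1,1,2); k=float(f['k1'])
    return cv2.undistortPoints(uv,f['mtx'],np.array([k,0,0,0,0.])).reshape(-1,2)
def rays(f,uv):
    s=slopes(f,uv); d=np.c_[s[:,0],-s[:,1],-np.ones(len(s))]
    T=f['extrinsics']; return T[:3,3], d@T[:3,:3].T
def onplane(f,uv,z):
    o,d=rays(f,uv); return o+d*((z-o[2])/d[:,2])[:,None]
def cloud(f):
    v,u=np.mgrid[:480,:640]; o,d=rays(f,np.c_[u.ravel(),v.ravel()])
    return (o+d*f['depth'].reshape(-1,1)).reshape(480,640,3)
def proj(f,P):
    T=np.linalg.inv(f['extrinsics']); p=np.atleast_2d(P)@T[:3,:3].T+T[:3,3]
    s=np.c_[p[:,0]/-p[:,2],-p[:,1]/-p[:,2]]; r2=(s**2).sum(1)[:,None]
    s=s*(1+float(f['k1'])*r2); K=f['mtx']; return np.c_[s[:,0]*K[0,0]+K[0,2],s[:,1]*K[1,1]+K[1,2]]
def save(n,img): cv2.imwrite('pics/'+n,img[:,:,::-1])
E
python3 - <<'E'
from h import *
for n in('scene','top'):
    f=grab(n); save(n+'0.png',f['pixels']); print(n,f['k1'],f['mtx'].round(1).tolist(),f['extrinsics'].round(3).tolist(),(f['depth']>0).mean())
print(monitor.sense())
E
```

```text
scene 0.027851224139160368 [[609.7, 0.0, 318.3], [0.0, 609.7, 236.5], [0.0, 0.0, 1.0]] [[-0.111, -0.647, 0.754, 1.642], [0.994, -0.071, 0.085, 0.16], [-0.001, 0.759, 0.651, 1.106], [0.0, 0.0, 0.0, 1.0]] 0.9959407552083334
top -0.04539650954138918 [[455.0, 0.0, 334.8], [0.0, 455.0, 248.8], [0.0, 0.0, 1.0]] [[0.018, 0.984, -0.178, 0.365], [-0.999, 0.024, 0.036, 0.047], [0.039, 0.177, 0.983, 1.188], [0.0, 0.0, 0.0, 1.0]] 0.9961653645833334
{'time_s': 0.1, 'q': array([ 1.13211279e+00,  2.64676007e-01,  1.60523460e+00,  6.42779898e-05,
        1.27367482e+00, -3.69575465e-02]), 'qvel': array([ 0.00126831, -0.00070636, -0.00315205,  0.00129259,  0.0016612 ,
        0.00141891]), 'joint_efforts': array([ 7.77133992e-04, -5.03621078e+01, -3.58068180e+01,  7.30650779e-02,
        2.33309856e-02, -9.14327643e-05]), 'tool_pos': array([0.26367919, 0.62068033, 0.23751524]), 'tool_rot': array([-2.64591072e-04,  1.99524202e-01,  9.79892392e-01, -9.61106915e-04]), 'ft_force': array([0.18831668, 0.02876678, 0.09299499]), 'moment': array([-0.02255945, -0.0416564 , -0.00335589]), 'gripper_width': 1.0051648845615369}
```

View pics/scene0.png

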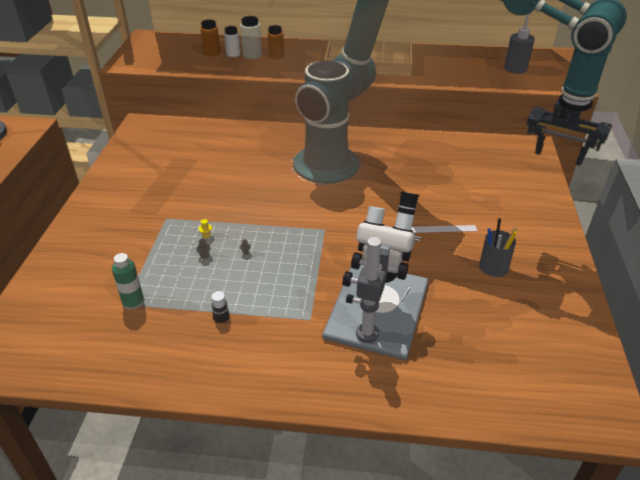

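View pics/top0.png

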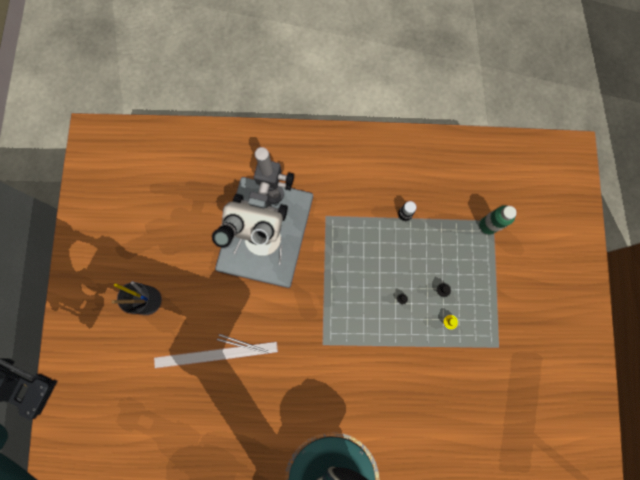

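Scene view: black plugs at (204,248) and (245,247), yellow plug at (205,229), loose eyepiece at (220,307), can at (128,282). The empty tube's mouth is near (375,213), the left eyepiece at (408,200) and the pen cup at (497,252).
Top view: black plugs at (443,289) and (402,297), yellow plug at (451,322), empty tube at (262,233), left eyepiece at (224,235).
What could be taken for the plug: black (204,248)/(443,289), which looks larger; black (245,247)/(402,297), smaller; yellow (205,229)/(451,322), not meant. I'll check with a close crop and measurements.

```bash
python3 - <<'E'
from h import *
s=load('scene');t=load('top')
def crop(f,u,v,w,h,k): return cv2.resize(f['pixels'][v:v+h,u:u+w],None,fx=k,fy=k,interpolation=cv2.INTER_CUBIC)
a=crop(s,180,210,80,60,5);b=crop(t,385,270,80,60,5)
c=crop(s,340,180,80,60,5);d=crop(t,205,205,80,60,5)
save('crop0.png',np.vstack([np.hstack([a,b]),np.hstack([c,d])]))
for f,n,boxes in((s,'scene',{'A':(190,238,218,264),'B':(236,236,254,262)}),(t,'top',{'A':(432,278,458,302),'B':(392,286,412,308)})):
    C=cloud(f)
    for k,(u0,v0,u1,v1) in boxes.items():
        im=f['pixels'][v0:v1,u0:u1].max(2); P=C[v0:v1,u0:u1]
        m=(im<70)&(P[...,2]>.006); Q=P[m]
        z=Q[:,2]; print(n,k,m.sum(),'zmax',np.percentile(z,[50,90,98]).round(4))
        top=Q[z>np.percentile(z,98)-.006]; print('  top',len(top),((top.max(0)+top.min(0))/2).round(4),np.ptp(top,axis=0).round(4), 'all ext',np.ptp(Q,axis=0).round(4))
E
```

```text
scene A 86 zmax [0.0324 0.0494 0.3693]
  top 2 [1.6425 0.1605 1.1057] [0. 0. 0.] all ext [1.1702 0.4504 1.0974]
scene B 17 zmax [0.0157 0.0276 0.0299]
  top 5 [ 0.4625 -0.1668  0.0272] [0.0112 0.0067 0.0061] all ext [0.0133 0.0091 0.0227]
top A 151 zmax [0.0325 0.0547 0.0585]
  top 35 [ 0.4247 -0.1189  0.6203] [0.1193 0.3317 1.1352] all ext [0.1269 0.3411 1.1633]
top B 88 zmax [0.0255 0.0445 0.0469]
  top 27 [ 0.4514 -0.1705  0.0444] [0.0128 0.0127 0.0061] all ext [0.0258 0.0261 0.0276]
```

View pics/crop0.png

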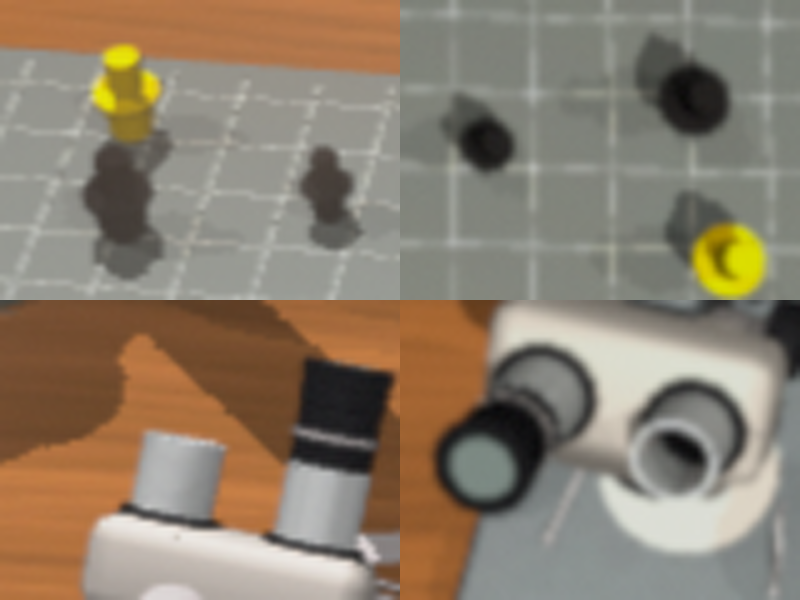

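Crop: the larger plug is the black one at scene (204,248), top (443,289). Its flange looks clearly wider than that of the black plug at (245,247). The empty tube's rim is at top (260,236) and edge-on in scene at (377,208). Now precise measurements.

```bash
python3 - <<'E'
from h import *
s=load('scene');t=load('top')
def crop(f,u,v,w,h,k): return cv2.resize(f['pixels'][v:v+h,u:u+w],None,fx=k,fy=k,interpolation=cv2.INTER_CUBIC)
save('c1.png',np.hstack([crop(s,355,190,40,60,10),crop(t,240,215,40,60,10)]))
save('c2.png',np.hstack([crop(s,186,232,40,40,10),crop(t,425,270,40,40,10)]))
C=cloud(t)
for v in range(224,248,2): print(v,' '.join('%4d'%(1000*C[v,u,2]) for u in range(244,280,2)))
C=cloud(s)
print()
for v in range(200,222,2): print(v,' '.join('%4d'%(1000*C[v,u,2]) for u in range(362,416,2)))
E
```

```text
224  232  237  236  236  235  239  242  248  252  253  249  246  244  246  245  242  239  238
226  232  233  235  232  234  240  255  262  261  261  258  256  248  244  242  237  240  233
228  229  230  230  232  235  255  268  271  271  265  268  260  255  246  242  236  236  230
230  225  222  229  229  230  269  235  240  234  271  273  262  255  242  238  235  232  225
232  224  228  223  228  268  257  234  233  235  233  271  268  261  248  237  232  225  217
234  221  220  219  223  262  247  233  232  228  232  231  269  264  242  235  232  223  209
236  199  200  202  217  260  246  237  231  226  226  227  230  259  229  233  225  222   22
238  167  175  180  189  259  249  242  233  231  227  238  236  258  227  224  223  215   22
240   25   26  125  158  258  252  246  243  240  246  242  263  219  220  221  216   23   23
242   20   25   24  116  123  255  255  248  244  251  256  177  170   23   23   26   24   26
244   21   24   24   24   25   24  116  254  255  255   22   28   23   20   23   25   19   22
246   25   24   24   25   20   22   23   26   24   19   22   23   
[... 857 characters left out ...]
  277
212    2    3    2  257  262  266  265  267  265  271  261  256    0    2   -2   -1    1    3  267  273  272  276  279  275  279  275  272
214    5    1    4  255  257  261  263  263  265  259  263   -1    0    3    3   -4    0    3  266  271  274  274  276  275  275  273  266
216    2    1   -3  252  256  260  261  257  260  259  254    0   -1    0    3    5    2    0  264  268  270  271  272  267  268  267    0
218    0   -1    2  252  258  257  256  255  255  256  248    0    3    0    0    6    0    0  260  264  264  266  265  267  266  260   -1
220    0    0  242  247  252  252  249  254  251  251  245    2    1    5    1    1    3  253  256  265  263  263  264  263  261  257    2
```

View pics/c1.png

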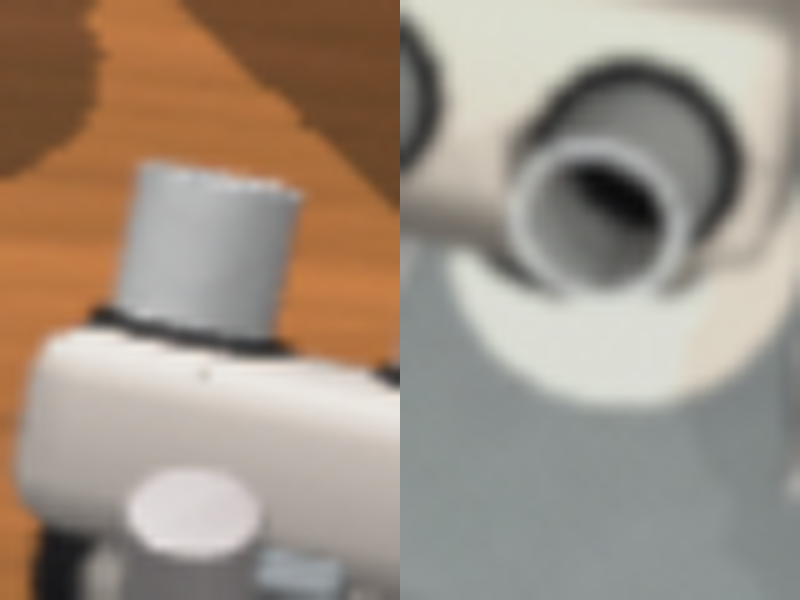

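View pics/c2.png

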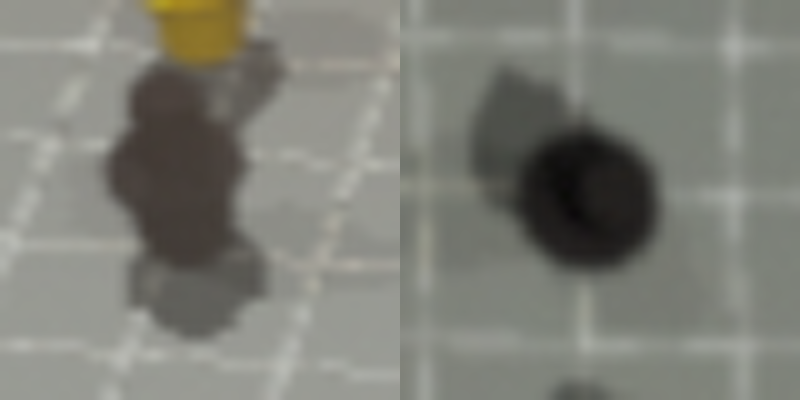

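```bash
cat >> h.py <<'E'
def tri(obs):
    A=np.zeros((3,3));b=np.zeros(3);R=[]
    for f,uv in obs:
        o,d=rays(f,[uv]); d=d[0]/np.linalg.norm(d[0]); M=np.eye(3)-np.outer(d,d); A+=M;b+=M@o;R.append((o,d))
    p=np.linalg.solve(A,b); return p,[np.linalg.norm(np.cross(p-o,d)) for o,d in R]
E
python3 - <<'E'
from h import *
s=load('scene');t=load('top')
# plug flange outlines
def dark(f,box,th):
    u0,v0,u1,v1=box; g=cv2.resize(f['pixels'][v0:v1,u0:u1].max(2),None,fx=8,fy=8,interpolation=cv2.INTER_CUBIC)
    m=(g<th).astype(np.uint8); c=max(cv2.findContours(m,0,1)[0],key=cv2.contourArea)
    return c
c=dark(t,(432,278,458,302),62); (x,y),r=cv2.minEnclosingCircle(c); e=cv2.fitEllipse(c)
pt=((e[0][0]+.5)/8-.5+432,(e[0][1]+.5)/8-.5+278); print('top flange',pt,np.array(e[1])/8)
c=dark(s,(190,236,218,262),85); 
p=c[:,0]; x0,y0,w,h=cv2.boundingRect(c); row=p[np.argmin(p[:,0])][1],p[np.argmax(p[:,0])][1]
print('scene plug box',x0/8+190,y0/8+236,w/8,h/8,'widest rows',np.array(row)/8+236)
for z in(.026,.028,.03): print('flange top',z,onplane(t,[pt],z).round(4))
# rim ellipse from top
g=t['pixels'].astype(int).min(2)
CT=cloud(t)
R=tri([(t,(259.4,236.4)),(s,(376.55,207.2))]);print('rim',R)
L=tri([(t,(220.7,237.6)),(s,(409.1,192.9))]);print('eyep',L)
v=L[0]-R[0]; print('v',v, np.linalg.norm(v), np.hypot(66,46))
from scipy.optimize import brentq
def ax(psi): # zh = horizontal heading of mouth
    z=np.array([np.sin(.6109)*np.cos(psi),np.sin(.6109)*np.sin(psi),np.cos(.6109)])
    y=np.cross(z,[np.cos(.6109)*np.cos(psi),np.cos(.6109)*np.sin(psi),-np.sin(.6109)])
    return y,z
for sg in(1,-1):
  best=min((np.linalg.norm(v-(.066*sg*ax(p)[0]+.046*ax(p)[1])),p) for p in np.linspace(-np.pi,np.pi,3601)); print(sg,best,np.degrees(best[1]))
# cylinder fit of tube surface from scene depth
from scipy.optimize import least_squares
CS=cloud(s)
def cylfit(P,r,p0,psi0):
    def res(q):
        z=ax(q[2])[1]; d=P-np.array([q[0],q[1],p0[2]]); d=d-np.outer(d@z,z); return np.linalg.norm(d,axis=1)-r
    o=least_squares(res,[p0[0],p0[1],psi0],loss='soft_l1',f_scale=.001); return o.x,np.sqrt(np.mean(o.fun**2))
P=CS[209:222,364:386].reshape(-1,3);P=P[(P[:,2]>.235)]
print('cyl',cylfit(P,.0185,R[0],np.radians(best[1])),len(P))
for p0 in np.radians([160,180,200,220]): print(cylfit(P,.0185,R[0],p0))
# eyepiece body
P=CS[193:203,398:420].reshape(-1,3);P=P[P[:,2]>.25]; print(len(P)); 
E
```

```text
top flange (442.9229402542114, 289.3570375442505) [12.82881927 14.4815321 ]
scene plug box 197.25 239.125 12.5 20.0 widest rows [248.125 248.75 ]
flange top 0.026 [[ 0.4759 -0.277   0.026 ]]
flange top 0.028 [[ 0.4757 -0.2764  0.028 ]]
flange top 0.03 [[ 0.4755 -0.2758  0.03  ]]
rim (array([0.55425277, 0.16939766, 0.26551676]), [np.float64(6.246448171243275e-05), np.float64(6.24644817124602e-05)])
eyep (array([0.54237809, 0.23941735, 0.30237787]), [np.float64(0.0011768248517411886), np.float64(0.0011768248517412055)])
v [-0.01187468  0.07001969  0.03686111] 0.08001566339046172 80.44874144447506
1 (np.float64(0.0008213659401412986), np.float64(0.5480333851262196)) 31.400000000000006
-1 (np.float64(0.0008222349515889572), np.float64(2.928662484846485)) 167.79999999999998
cyl (array([0.55270881, 0.16978994, 2.92363919]), np.float64(0.002470563417605628)) 220
(array([0.55270881, 0.16978994, 2.92363899]), np.float64(0.0024705634034447315))
(array([0.55270882, 0.16979001, 2.92363188]), np.float64(0.002470562876038761))
(array([0.5527088 , 0.16978989, 2.92364489]), np.float64(0.002470563853319817))
(array([0.5527088 , 0.16978988, 2.92364609]), np.float64(0.002470563937331927))
174
```

```bash
python3 - <<'E'
from h import *
s=load('scene');t=load('top')
P=tri([(t,(443.0,289.5)),(s,(203.1,248.0))]);print('flange',P)
# knob top in top view / scene: scene knob top ~ (202.3,240.2)
print('knobtop',tri([(t,(445.6,289.3)),(s,(202.4,240.3))]))
print('top proj of z=.054 knob', proj(t,[.4757,-.2764,.054]),proj(s,[.4757,-.2764,.054]),proj(s,[.4757,-.2764,.028]))
# yellow and small plug positions by mask
hsv=cv2.cvtColor(t['pixels'],cv2.COLOR_RGB2HSV);m=cv2.inRange(hsv,(22,150,100),(38,255,255));m[:300]=0;m[:,:400]=0
M=cv2.moments(m,True);print('yellow',onplane(t,[(M['m10']/M['m00'],M['m01']/M['m00'])],.03))
print('small',onplane(t,[(402,298)],.022))
from scipy.spatial.transform import Rotation as R
z=monitor.sense();r=R.from_quat(z['tool_rot'][[1,2,3,0]]);print(r.as_matrix().round(3),z['tool_pos'])
E
```

```text
flange (array([ 0.4753302 , -0.27739269,  0.0292661 ]), [np.float64(0.0011100774302234466), np.float64(0.0011100774302235084)])
knobtop (array([ 0.4735046 , -0.27671553,  0.05484749]), [np.float64(0.000898067011051227), np.float64(0.0008980670110514128)])
top proj of z=.054 knob [[445.7239374  288.42048694]] [[202.68589416 241.17052549]] [[203.90766257 248.56248021]]
yellow [[ 0.39356551 -0.29283489  0.03      ]]
small [[ 0.45184991 -0.17069278  0.022     ]]
[[-0.92   0.391 -0.001]
 [ 0.391  0.92  -0.002]
 [ 0.    -0.002 -1.   ]] [0.26367919 0.62068033 0.23751524]
```

step_arm --pt "0 0 -50 0 0 0" --pt "-10 -15 -95 0 0 0.08" --pt "-35 -50 -120 0 0 0.17" --pt "-65 -90 -120 0 0 0.3" --pt "-95 -130 -120 0 0 0.42" --pt "-125 -170 -120 0 0 0.55" --pt "-155 -210 -120 0 0 0.67" --pt "-185 -250 -120 0 0 0.8" --pt "-215 -290 -120 0 0 0.92" --pt "-245 -330 -120 0 0 1.05" --pt "-275 -370 -120 0 0 1.15" --pt "-305 -410 -120 0 0 1.3" --pt "-335 -450 -120 0 0 1.4" --pt "-365 -490 -110 0 0 1.5" --pt "-400 -540 -90 0 0 1.6" --pt "-435 -590 -60 0 0 1.7" --pt "-470 -640 -20 0 0 1.7" --pt "-505 -690 20 0 0 1.7" --pt "-545 -743 60 0 0 1.7" --pt "-545 -743 60 0 0 1.7" --hand 0.4

```text
time_s: 2.1
tool_pos: [0.4636, -0.2314, 0.207]
tool_rot: [0.0, 0.868, 0.497, -0.001]
ft_force: [0.1, -0.6, -0.9]
gripper_width: 0.704
```

```bash
cat >> h.py <<'E'
from scipy.spatial.transform import Rotation as Rn
def pose():
    z=monitor.sense();return z['tool_pos'],Rn.from_quat(np.asarray(z['tool_rot'])[[1,2,3,0]]).as_matrix(),z
def delta(p,Rt=None):
    p0,R0,z=pose(); d=R0.T@(np.asarray(p)-p0)*1000
    w=Rn.from_matrix(R0.T@Rt).as_rotvec() if Rt is not None else np.zeros(3)
    return d.round(1),w.round(4)
E
python3 - <<'E'
from h import *
p,R,z=pose();print(p,R.round(3),z['q'].round(3),z['time_s'],z['gripper_width'],z['ft_force'])
Rt=np.array([[-.5,.866,0],[.866,.5,0],[0,0,-1]]).T
a=np.radians(-30);y=np.array([np.cos(a),np.sin(a),0]);zz=np.array([0,0,-1.]);Rt=np.c_[np.cross(y,zz),y,zz]
print(delta([.475,-.277,.090],Rt))
E
```

```text
[ 0.46357406 -0.23140665  0.20701669] [[ 0.507  0.862 -0.001]
 [ 0.862 -0.507 -0.002]
 [-0.002 -0.    -1.   ]] [-0.51  -0.011  1.972 -0.002  1.181  0.023] 2.1 0.704426598662588 [ 0.05419282 -0.6199119  -0.91962066]
(array([-33.3,  33. , 117.1]), array([-0.    ,  0.0018, -0.008 ]))
```

step_arm --pt "-17 17 30 0 0.002 -0.008" --pt "-33 33 70 0 0.002 -0.008" --pt "-33 33 117 0 0.002 -0.008" --pt "-33 33 117 0 0.002 -0.008" --pt "-33 33 117 0 0.002 -0.008"

```text
time_s: 2.6
tool_pos: [0.4741, -0.276, 0.0893]
tool_rot: [-0.002, 0.866, 0.5, -0.001]
ft_force: [-0.1, -0.0, 0.5]
gripper_width: 0.702
```

```bash
python3 - <<'E'
from h import *
s=grab('scene');t=grab('top')
p,R,z=pose();print(p,R.round(3),z['q'].round(3),z['time_s'])
def crop(f,u,v,w,h,k): return cv2.resize(f['pixels'][v:v+h,u:u+w],None,fx=k,fy=k,interpolation=cv2.INTER_CUBIC)
save('c3.png',np.hstack([crop(s,165,190,80,90,5),crop(t,400,245,80,90,5)]))
print(proj(s,p),proj(t,p),delta([.475,-.277,.032],None))
E
```

```text
[ 0.47670364 -0.27727026  0.09254398] [[ 0.5    0.866  0.003]
 [ 0.866 -0.5   -0.002]
 [ 0.     0.004 -1.   ]] [-0.572  0.167  2.01   0.     0.961 -0.049] 2.7
[[200.39465314 230.14434846]] [[450.455775   286.56726212]] (array([-0.6, -1.8, 60.5]), array([0., 0., 0.]))
```

View pics/c3.png

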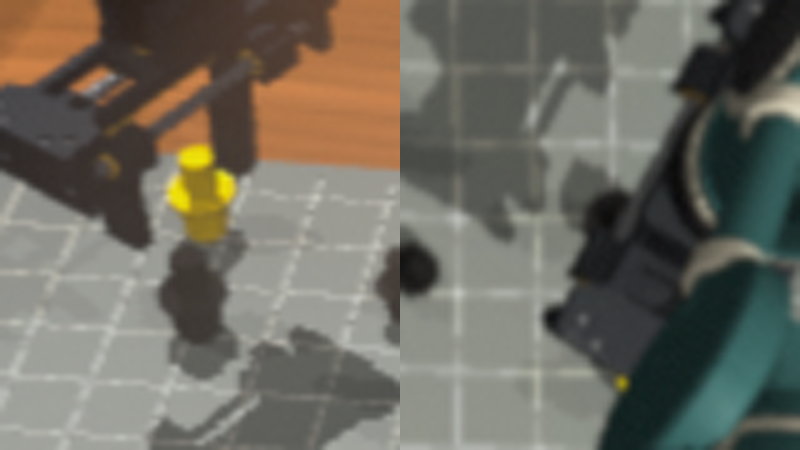

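Scene crop: the open jaws straddle the larger plug at (204,248), which is unmoved, with the yellow plug behind at (205,228). The top view is partly hidden by the arm. The pose readings differ by a few mm, so I'll sample their noise.

```bash
python3 - <<'E'
from h import *
for i in range(8):
    p,R,z=pose();print(p.round(4),z['q'].round(4),z['qvel'].round(3),round(z['time_s'],2)); cams.grab_frame('scene')
E
```

```text
[ 0.4767 -0.2773  0.0925] [-5.7210e-01  1.6730e-01  2.0099e+00  3.0000e-04  9.6090e-01 -4.9200e-02] [ 0.006 -0.02  -0.015 -0.002 -0.006  0.001] 2.7
[ 0.4771 -0.2775  0.0931] [-5.7200e-01  1.6660e-01  2.0095e+00  3.0000e-04  9.6070e-01 -4.9300e-02] [ 0.002 -0.008 -0.003 -0.001 -0.006 -0.   ] 2.75
[ 0.4772 -0.2775  0.0932] [-5.7190e-01  1.6630e-01  2.0096e+00  2.0000e-04  9.6040e-01 -4.9300e-02] [ 0.002  0.     0.003  0.002 -0.004  0.   ] 2.8
[ 0.477  -0.2774  0.0931] [-5.7200e-01  1.6640e-01  2.0099e+00  2.0000e-04  9.6030e-01 -4.9300e-02] [-0.001  0.004  0.008 -0.001 -0.002  0.   ] 2.85
[ 0.4768 -0.2773  0.0927] [-5.7210e-01  1.6660e-01  2.0103e+00  2.0000e-04  9.6010e-01 -4.9300e-02] [-0.001  0.008  0.009  0.    -0.     0.001] 2.9
[ 0.4765 -0.2772  0.0923] [-5.7220e-01  1.6700e-01  2.0108e+00  3.0000e-04  9.6000e-01 -4.9300e-02] [-0.003  0.01   0.01  -0.    -0.001 -0.001] 2.95
[ 0.4761 -0.277   0.0918] [-5.7230e-01  1.6750e-01  2.0112e+00  2.0000e-04  9.5990e-01 -4.9300e-02] [-0.003  0.009  0.009 -0.    -0.001  0.001] 3.0
[ 0.4759 -0.2769  0.0914] [-5.7240e-01  1.6800e-01  2.0116e+00  2.0000e-04  9.5980e-01 -4.9300e-02] [-0.001  0.01   0.007  0.    -0.002 -0.   ] 3.05
```

step_arm --pt "0 0 10 0 0 0" --pt "0 -1 20 0 0 0" --pt "0 -1 30 0 0 0" --pt "0 -1 40 0 0 0" --pt "0 -1 48 0 0 0" --pt "0 -1 54 0 0 0" --pt "0 -1 57 0 0 0" --pt "0 -1 58 0 0 0" --pt "0 -1 58 0 0 0" --pt "0 -1 58 0 0 0"

```text
time_s: 4.1
tool_pos: [0.4752, -0.2766, 0.0334]
tool_rot: [0.001, 0.866, 0.5, 0.001]
ft_force: [0.7, -1.0, 0.6]
gripper_width: 0.702
```

```bash
python3 - <<'E'
from h import *
s=grab('scene')
p,R,z=pose();print(p.round(4),R.round(3),z['ft_force'])
def crop(f,u,v,w,h,k): return cv2.resize(f['pixels'][v:v+h,u:u+w],None,fx=k,fy=k,interpolation=cv2.INTER_CUBIC)
save('c4.png',crop(s,170,200,80,80,7))
print(delta([.475,-.277,.032],None))
E
```

```text
[ 0.4752 -0.2766  0.0335] [[ 0.5    0.866  0.002]
 [ 0.866 -0.5   -0.001]
 [ 0.     0.002 -1.   ]] [0.02335439 0.38736317 0.61994638]
(array([-0.4, -0. ,  1.5]), array([0., 0., 0.]))
```

View pics/c4.png

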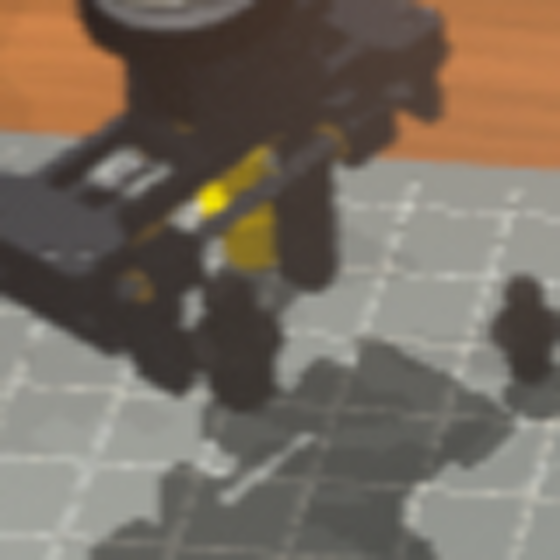

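The crop shows the plug at about (204,248) between the jaws, with the fingertips at flange height. I'll close now.

step_arm --pt "0 0 1 0 0 0" --pt "0 0 1 0 0 0" --pt "0 0 1 0 0 0" --pt "0 0 1 0 0 0" --pt "0 0 1 0 0 0" --pt "0 0 1 0 0 0" --pt "0 0 1 0 0 0" --pt "0 0 1 0 0 0" --hand -1

```text
time_s: 4.95
tool_pos: [0.4753, -0.2767, 0.0325]
tool_rot: [0.001, 0.866, 0.5, 0.001]
ft_force: [0.1, -0.1, -0.6]
gripper_width: 0.214
```

step_arm --pt "0 0 -10 0 0 0" --pt "0 0 -30 0 0 0" --pt "0 0 -60 0 0 0" --pt "0 0 -100 0 0 0" --pt "0 0 -140 0 0 0" --pt "0 0 -180 0 0 0" --pt "0 0 -180 0 0 0" --pt "0 0 -180 0 0 0"

```text
time_s: 5.75
tool_pos: [0.4756, -0.2769, 0.2145]
tool_rot: [0.003, 0.866, 0.5, 0.001]
ft_force: [-0.1, 0.7, -0.6]
gripper_width: 0.218
```

```bash
python3 - <<'E'
from h import *
s=grab('scene');t=grab('top')
p,R,z=pose();print(p.round(4),R.round(3),z['ft_force'],z['gripper_width'],z['q'].round(3))
def crop(f,u,v,w,h,k): return cv2.resize(f['pixels'][v:v+h,u:u+w],None,fx=k,fy=k,interpolation=cv2.INTER_CUBIC)
u,v=proj(s,p)[0].astype(int)
save('c5.png',crop(s,u-40,v-40,80,80,7)); print(u,v)
E
```

```text
[ 0.4739 -0.2759  0.2113] [[ 0.5    0.866  0.   ]
 [ 0.866 -0.5   -0.   ]
 [ 0.     0.    -1.   ]] [-0.3149249   0.39281771 -0.56505403] 0.21507986636699067 [-0.573  0.044  1.907  0.     1.19  -0.049]
195 192
```

View pics/c5.png

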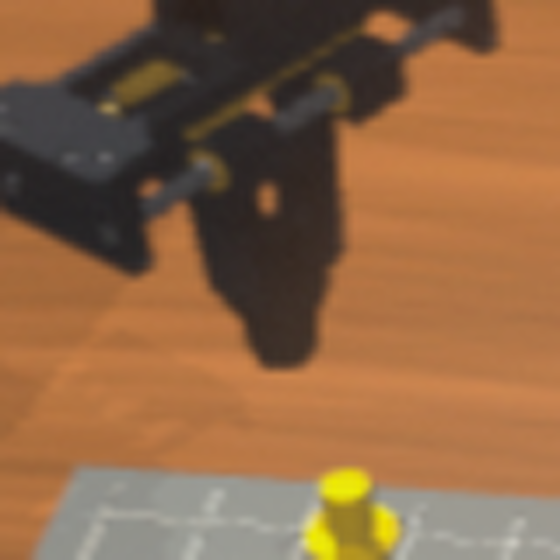

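The plug is held (opening 0.215 × 88 mm ≈ 19 mm, knob 20 mm), its shank tip hanging at about (196,203), straight below the fingers. Next, the pre-insertion pose.

```bash
cat >> h.py <<'E'
rim=np.array([.5537,.1695,.2655]); psi=np.radians(167.7); th=np.radians(35)
zt=np.array([np.sin(th)*np.cos(psi),np.sin(th)*np.sin(psi),np.cos(th)])
h_=np.array([np.cos(psi),np.sin(psi),0])
yT=np.cross(zt,h_); yT=-yT/np.linalg.norm(yT)   # candidate
if yT[1]<0: yT=-yT
xT=np.cross(yT,zt)
def Rtool(sg):
    y=sg*xT; z=-zt; return np.c_[np.cross(y,z),y,z]
E
python3 - <<'E'
from h import *
print('z',zt.round(3),'y',yT.round(3),'x',xT.round(3))
for sg in(1,-1):
    print(sg,delta(rim+.0575*zt,Rtool(sg)),Rtool(sg).round(3), rim+.0575*zt)
E
```

```text
z [-0.56   0.122  0.819] y [ 0.213  0.977 -0.   ] x [ 0.8   -0.175  0.574]
1 (array([ 415.6, -184.9, -101.3]), array([-0.6057,  0.0942, -0.299 ])) [[ 0.213  0.8    0.56 ]
 [ 0.977 -0.175 -0.122]
 [-0.     0.574 -0.819]] [0.52147641 0.17652588 0.31260124]
-1 (array([ 415.6, -184.9, -101.3]), array([0.1329, 0.8549, 2.7127])) [[-0.213 -0.8    0.56 ]
 [-0.977  0.175 -0.122]
 [ 0.    -0.574 -0.819]] [0.52147641 0.17652588 0.31260124]
```

step_arm --pt "20 -10 -40 -0.03 0 -0.02" --pt "50 -27 -80 -0.1 0.015 -0.05" --pt "85 -46 -120 -0.17 0.03 -0.08" --pt "120 -65 -150 -0.25 0.04 -0.12" --pt "160 -87 -155 -0.33 0.05 -0.16" --pt "200 -108 -155 -0.41 0.065 -0.2" --pt "240 -130 -155 -0.5 0.08 -0.25" --pt "280 -152 -155 -0.606 0.094 -0.299" --pt "320 -173 -155 -0.606 0.094 -0.299" --pt "355 -192 -155 -0.606 0.094 -0.299" --pt "385 -208 -153 -0.606 0.094 -0.299" --pt "400 -216 -153 -0.606 0.094 -0.299" --pt "405 -219 -153 -0.606 0.094 -0.299" --pt "405 -219 -153 -0.606 0.094 -0.299" --pt "405 -219 -153 -0.606 0.094 -0.299" --pt "405 -219 -153 -0.606 0.094 -0.299" --pt "405 -219 -153 -0.606 0.094 -0.299"

```text
time_s: 7.55
tool_pos: [0.4867, 0.1832, 0.3644]
tool_rot: [0.235, 0.743, 0.598, 0.189]
ft_force: [-0.5, -0.1, -0.6]
gripper_width: 0.215
```

```bash
python3 - <<'E'
from h import *
s=grab('scene');t=grab('top')
p,R,z=pose();print(p.round(4),R.round(3),z['ft_force'],z['gripper_width'],z['q'].round(3))
print(delta(rim+.0575*zt,Rtool(1)))
def crop(f,u,v,w,h,k): return cv2.resize(f['pixels'][v:v+h,u:u+w],None,fx=k,fy=k,interpolation=cv2.INTER_CUBIC)
save('c6.png',np.hstack([crop(s,330,140,100,100,4),crop(t,200,190,100,100,4)]))
E
```

```text
[0.4867 0.1835 0.3646] [[ 0.214  0.8    0.561]
 [ 0.977 -0.176 -0.123]
 [ 0.     0.574 -0.819]] [ 0.20646666  0.43042965 -0.82299013] 0.2163958321230179 [ 0.584 -0.378  2.096 -0.502  1.029  0.976]
(array([ 0.6, -0.8, 62.9]), array([ 0.0007,  0.0007, -0.0013]))
```

View pics/c6.png

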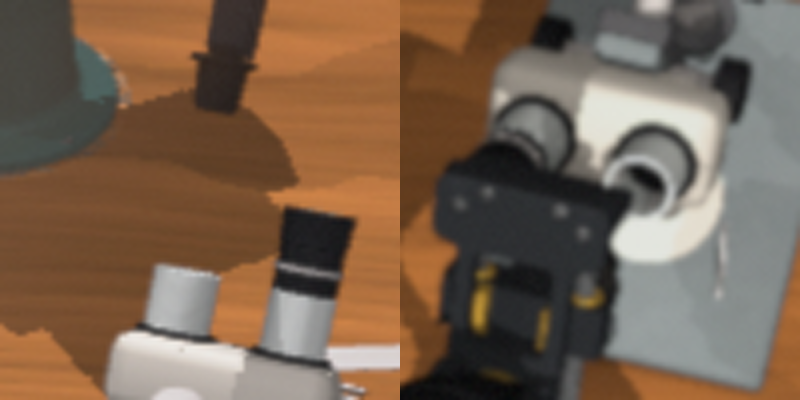

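Scene crop: the plug is held in line, flange at (386,155), tip at (384,168). The tube rim is at (377,208) and its axis extends through the plug. Top crop: the gripper covers the eyepiece side and the empty mouth shows at (260,236). I'll check for arm-to-camera bias, then approach to just above the rim.

step_arm --pt "0 -0.4 12 0 0 0" --pt "0.3 -0.8 25 0 0 0" --pt "0.6 -0.8 38 0 0 0" --pt "0.6 -0.8 50 0 0 0" --pt "0.6 -0.8 58 0 0 0" --pt "0.6 -0.8 63 0 0 0" --pt "0.6 -0.8 63 0 0 0" --pt "0.6 -0.8 63 0 0 0" --pt "0.6 -0.8 63 0 0 0" --pt "0.6 -0.8 63 0 0 0"

```text
time_s: 8.65
tool_pos: [0.5217, 0.1768, 0.3133]
tool_rot: [0.235, 0.743, 0.598, 0.189]
ft_force: [-0.1, -0.1, 0.6]
gripper_width: 0.216
```

```bash
python3 - <<'E'
from h import *
s=grab('scene');t=grab('top')
p,R,z=pose();print(p.round(4),z['ft_force'])
print(delta(rim+.0575*zt,Rtool(1)))
print('pred flange ctr(scene)',proj(s,p+.0045*R[:,2]),'tip',proj(s,p+.0325*R[:,2]),'rim',proj(s,rim),proj(s,rim-.03*zt))
print('top: tip',proj(t,p+.0325*R[:,2]),proj(t,p+.0045*R[:,2]))
def crop(f,u,v,w,h,k): return cv2.resize(f['pixels'][v:v+h,u:u+w],None,fx=k,fy=k,interpolation=cv2.INTER_CUBIC)
save('c7.png',np.hstack([crop(s,355,170,50,60,8),crop(t,235,205,50,60,8)]))
E
```

```text
[0.5216 0.1767 0.3131] [ 0.4479439   0.74247122 -0.75748121]
(array([-0.2, -0.3,  0.4]), array([ 0.0014,  0.0001, -0.0014]))
pred flange ctr(scene) [[381.3571043  183.58185401]] tip [[378.9030935  195.93573211]] rim [[376.63287044 207.05629829]] [[374.03750793 220.15621681]]
top: tip [[256.13550774 241.25289172]] [[252.45509667 246.83083115]]
```

View pics/c7.png

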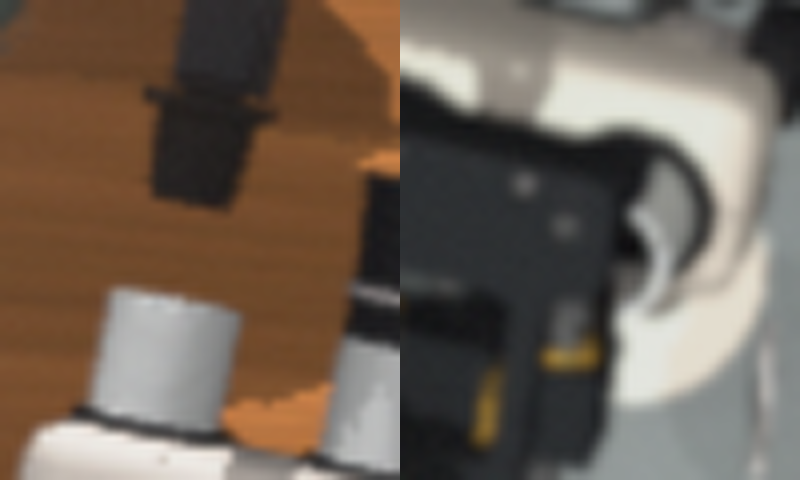

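Scene crop: plug flange at (380.8,182.6) and tip at (378.4,194.6), within 1 px of prediction; rim at (376.4,206.6). Relative to the tube the plug is about 0.5 mm to the right, so I'll add +0.5 mm tool x and enter the free part.

step_arm --pt "0.3 -0.3 6 0 0 0" --pt "0.3 -0.3 12 0 0 0" --pt "0.3 -0.3 18 0 0 0" --pt "0.3 -0.3 22 0 0 0" --pt "0.3 -0.3 25 0 0 0" --pt "0.3 -0.3 28 0 0 0" --pt "0.3 -0.3 30 0 0 0" --pt "0.3 -0.3 30 0 0 0" --pt "0.3 -0.3 30 0 0 0"

```text
time_s: 9.65
tool_pos: [0.5383, 0.1734, 0.2885]
tool_rot: [0.235, 0.743, 0.598, 0.189]
ft_force: [0.6, 0.2, 0.4]
gripper_width: 0.216
```

```bash
python3 - <<'E'
from h import *
s=grab('scene');t=grab('top')
p,R,z=pose();print(p.round(4),z['ft_force'],R.T@z['ft_force'],z['moment'])
print('rel to rim in tube',np.c_[xT,yT,zt].T@(p-rim)*1000)
def crop(f,u,v,w,h,k): return cv2.resize(f['pixels'][v:v+h,u:u+w],None,fx=k,fy=k,interpolation=cv2.INTER_CUBIC)
save('c8.png',np.hstack([crop(s,355,170,50,60,8),crop(t,235,205,50,60,8)]))
E
```

```text
[0.5383 0.1735 0.2887] [-0.04597486 -0.26050584 -0.68378208] [-0.26503614 -0.38413324  0.56544886] [ 0.05889223  0.43375171 -0.0625293 ]
rel to rim in tube [ 0.28200281  0.61314308 28.10498038]
```

View pics/c8.png

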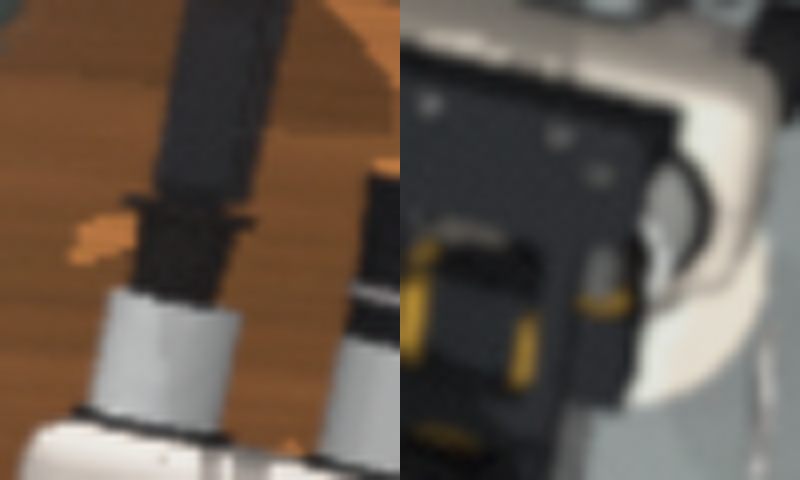

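The scene shows the tip just entering, shank centre (174,300) against rim centre (175,298) in the crop. No force yet. I'll carry on slowly.

step_arm --pt "0 0 2 0 0 0" --pt "0 0 4 0 0 0" --pt "0 0 6 0 0 0" --pt "0 0 7 0 0 0" --pt "0 0 7 0 0 0" --pt "0 0 7 0 0 0"

```text
time_s: 10.35
tool_pos: [0.5418, 0.1729, 0.283]
tool_rot: [0.234, 0.743, 0.597, 0.189]
ft_force: [-5.5, 1.5, 2.9]
gripper_width: 0.221
```

```bash
cat > st.py <<'E'
from h import *
p,R,z=pose();print(p.round(4),'Ftool',(R.T@z['ft_force']).round(2),'F',z['ft_force'].round(2),'M',z['moment'].round(2),z['gripper_width'])
print('rel to rim in tube',(np.c_[xT,yT,zt].T@(p-rim)*1000).round(2),'rot',delta(p,Rtool(1))[1], 'down in tool',R.T@[0,0,-1])
E
python3 st.py
```

```text
[0.5418 0.1729 0.283 ] Ftool [ 0.33 -3.02 -5.66] F [-5.52  1.55  2.9 ] M [0.09 0.92 0.01] 0.22120391177681625
rel to rim in tube [-0.06  0.77 21.39] rot [ 0.0009 -0.0005 -0.0021] down in tool [-0.00161338 -0.57434399  0.81861247]
```

Axial push is about 6 N with a lateral force of −3 N along tool y, consistent with the head sinking straight down. I'll follow the sinking with −y as I press on.

step_arm --pt "0 -1 0.5 0 0 0" --pt "0 -1.5 1.5 0 0 0" --pt "0 -1.8 3 0 0 0" --pt "0 -2 4 0 0 0" --pt "0 -2 4 0 0 0" --pt "0 -2 4 0 0 0"

```text
time_s: 10.95
tool_pos: [0.5426, 0.1729, 0.2784]
tool_rot: [0.234, 0.743, 0.598, 0.189]
ft_force: [-0.7, 0.6, 0.1]
gripper_width: 0.214
```

```bash
python3 st.py
```

```text
[0.5426 0.1729 0.2784] Ftool [ 0.43 -0.59 -0.53] F [-0.68  0.58  0.09] M [0.16 0.43 0.06] 0.21413101117208522
rel to rim in tube [-2.11  0.95 17.23] rot [ 0.001  -0.0009 -0.002 ] down in tool [-0.00183538 -0.57437653  0.81858917]
```

step_arm --pt "0 0 1 0 0 0" --pt "0 0 2 0 0 0" --pt "0 0 3 0 0 0" --pt "0 0 4 0 0 0" --pt "0 0 4 0 0 0"

```text
time_s: 11.45
tool_pos: [0.5446, 0.1725, 0.2749]
tool_rot: [0.234, 0.743, 0.598, 0.189]
ft_force: [-4.4, 1.5, 3.0]
gripper_width: 0.221
```

```bash
python3 st.py
```

```text
[0.5446 0.1725 0.2749] Ftool [ 0.53 -2.04 -5.05] F [-4.35  1.49  2.96] M [0.28 0.79 0.13] 0.2213403327795527
rel to rim in tube [-2.41  1.02 13.13] rot [ 0.0004 -0.0009 -0.0021] down in tool [-0.00196031 -0.57393599  0.81889782]
```

step_arm --pt "0 -1 0.5 0 0 0" --pt "0 -1.3 1.5 0 0 0" --pt "0 -1.7 2.5 0 0 0" --pt "0 -2 3.5 0 0 0" --pt "0 -2 3.5 0 0 0"

```text
time_s: 11.95
tool_pos: [0.5454, 0.1726, 0.2716]
tool_rot: [0.234, 0.743, 0.597, 0.19]
ft_force: [-5.1, 1.9, 6.3]
gripper_width: 0.22
```

```bash
python3 st.py;python3 - <<'E'
from h import *
s=grab('scene');t=grab('top')
def crop(f,u,v,w,h,k): return cv2.resize(f['pixels'][v:v+h,u:u+w],None,fx=k,fy=k,interpolation=cv2.INTER_CUBIC)
save('c9.png',np.hstack([crop(s,355,170,50,60,8),crop(t,235,205,50,60,8)]))
E
```

```text
[0.5454 0.1726 0.2716] Ftool [ 0.73 -0.77 -8.26] F [-5.1   1.85  6.32] M [0.12 0.53 0.03] 0.22038201172546842
rel to rim in tube [-3.68  1.27 10.04] rot [ 0.0016 -0.0016 -0.0023] down in tool [-0.00260212 -0.57488609  0.81822931]
```

View pics/c9.png

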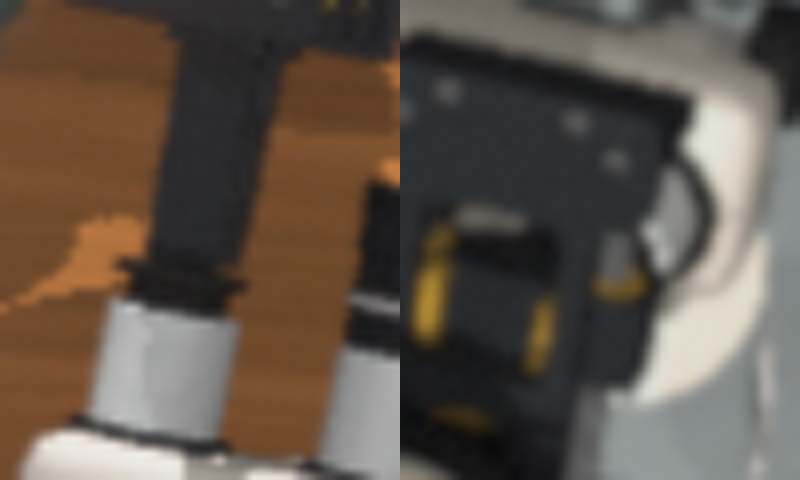

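The scene shows the shank well in, with the flange about 3.5 px (7 mm) above the rim. Axial push is 8 N and the lateral force is nearly gone. Going on.

step_arm --pt "0 -0.5 1 0 0 0" --pt "0 -0.8 2 0 0 0" --pt "0 -1 3 0 0 0" --pt "0 -1.3 4 0 0 0" --pt "0 -1.5 5 0 0 0" --pt "0 -1.5 5 0 0 0"

```text
time_s: 12.65
tool_pos: [0.5474, 0.1724, 0.2678]
tool_rot: [0.234, 0.743, 0.597, 0.191]
ft_force: [-5.5, 0.8, 5.7]
gripper_width: 0.215
```

```bash
python3 st.py
```

```text
[0.5474 0.1724 0.2678] Ftool [-0.36 -1.27 -7.85] F [-5.51  0.82  5.69] M [ 0.01  0.54 -0.05] 0.21482773762898047
rel to rim in tube [-4.18  1.5   5.79] rot [ 0.0031 -0.0021 -0.0027] down in tool [-0.00329427 -0.57609651  0.81737504]
```

step_arm --pt "0 -0.5 1 0 0 0" --pt "0 -0.8 2 0 0 0" --pt "0 -1 3 0 0 0" --pt "0 -1.5 4 0 0 0" --pt "0 -1.5 4 0 0 0"

```text
time_s: 13.15
tool_pos: [0.5488, 0.1723, 0.2651]
tool_rot: [0.235, 0.743, 0.597, 0.191]
ft_force: [-7.9, 0.6, 8.3]
gripper_width: 0.215
```

```bash
python3 st.py;python3 - <<'E'
from h import *
s=grab('scene');t=grab('top')
def crop(f,u,v,w,h,k): return cv2.resize(f['pixels'][v:v+h,u:u+w],None,fx=k,fy=k,interpolation=cv2.INTER_CUBIC)
save('c10.png',np.hstack([crop(s,355,180,50,60,8),crop(t,235,205,50,60,8)]))
E
```

```text
[0.5488 0.1723 0.2651] Ftool [ -1.05  -1.62 -11.26] F [-7.87  0.62  8.25] M [-0.03  0.65 -0.07] 0.2151482497341476
rel to rim in tube [-4.64  1.69  2.71] rot [ 0.0046 -0.0026 -0.0033] down in tool [-0.00403997 -0.57730315  0.8165199 ]
```

View pics/c10.png

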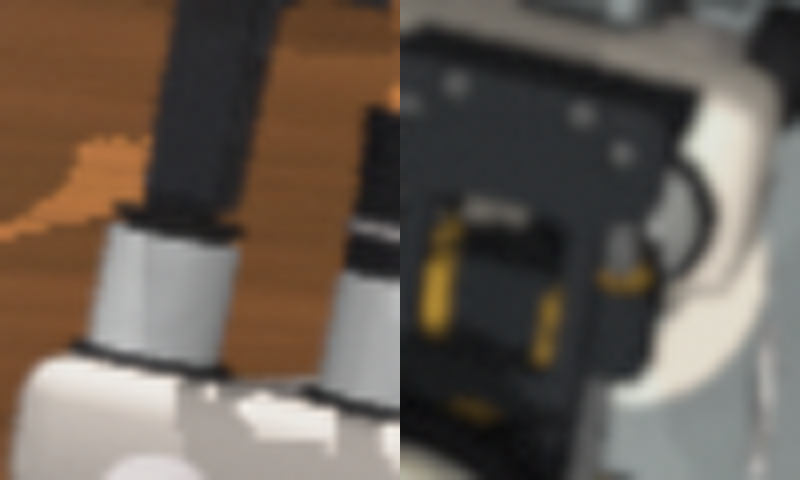

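The scene shows the flange almost on the rim, and the numbers agree. I'll press straight down a further 3 mm to be sure it's home; the force should stay well below 30 N.

step_arm --pt "0 -0.6 1.3 0 0 0" --pt "0 -1.2 2.4 0 0 0" --pt "0 -1.7 3.3 0 0 0" --pt "0 -1.7 3.3 0 0 0" --pt "0 -1.7 3.3 0 0 0"

```text
time_s: 13.75
tool_pos: [0.5498, 0.1722, 0.2632]
tool_rot: [0.235, 0.743, 0.596, 0.192]
ft_force: [-8.6, 1.3, 10.1]
gripper_width: 0.221
```

```bash
python3 st.py;python3 - <<'E'
from h import *
s=grab('scene')
def crop(f,u,v,w,h,k): return cv2.resize(f['pixels'][v:v+h,u:u+w],None,fx=k,fy=k,interpolation=cv2.INTER_CUBIC)
save('c11.png',crop(s,350,180,60,50,12))
E
```

```text
[0.5498 0.1722 0.2632] Ftool [ -0.51  -1.22 -13.26] F [-8.59  1.31 10.11] M [-0.08  0.76 -0.13] 0.22123078444055563
rel to rim in tube [-4.95  1.82  0.66] rot [ 0.0064 -0.003  -0.0041] down in tool [-0.0048519  -0.57883318  0.81543155]
```

View pics/c11.png

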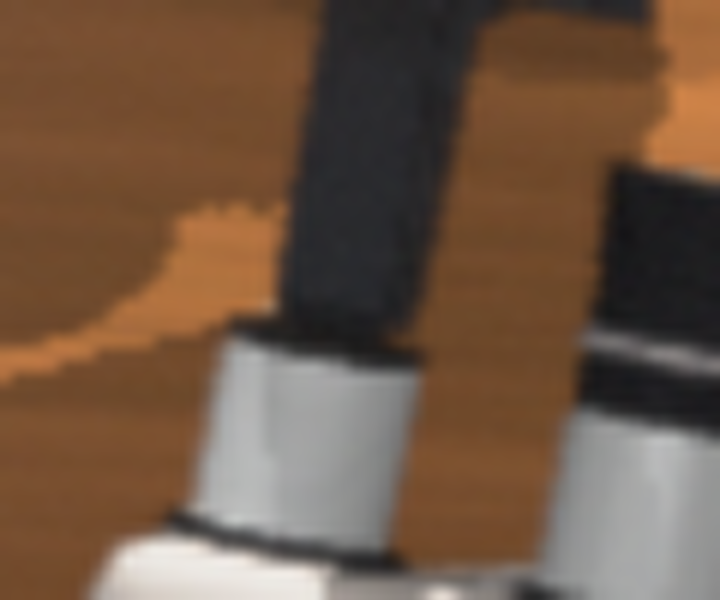

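Flange seems on the rim, but the axial move exceeded the sink by about 1 mm. I'll push a little more to see whether it bottoms.

step_arm --pt "0 -0.8 1.5 0 0 0" --pt "0 -1.5 3 0 0 0" --pt "0 -2 4.5 0 0 0" --pt "0 -2 4.5 0 0 0" --pt "0 -2 4.5 0 0 0"

```text
time_s: 14.3
tool_pos: [0.5505, 0.1721, 0.2603]
tool_rot: [0.235, 0.743, 0.596, 0.193]
ft_force: [-16.0, 0.9, 14.1]
gripper_width: 0.217
```

```bash
python3 st.py;python3 - <<'E'
from h import *
s=grab('scene')
def crop(f,u,v,w,h,k): return cv2.resize(f['pixels'][v:v+h,u:u+w],None,fx=k,fy=k,interpolation=cv2.INTER_CUBIC)
save('c12.png',crop(s,350,180,60,50,12))
E
```

```text
[0.5505 0.1721 0.2603] Ftool [ -2.46  -4.75 -20.64] F [-16.     0.93  14.05] M [-0.07  1.38 -0.19] 0.21722943092261832
rel to rim in tube [-6.05  1.85 -2.17] rot [ 0.0072 -0.0031 -0.0056] down in tool [-0.00574368 -0.57946664  0.81497572]
```

View pics/c12.png

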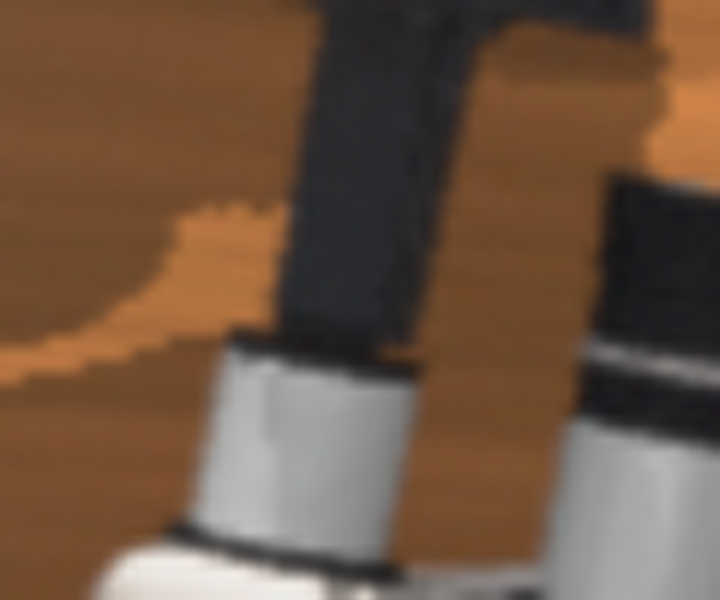

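20.6 N axial is above the leaves' 10–15 N and the flange sits flush, so the plug is home. I'll ease the load, then open.

step_arm --pt "0 0.7 -1 0 0 0" --pt "0 1.4 -2 0 0 0" --pt "0 2.1 -3 0 0 0" --pt "0 2.8 -4 0 0 0" --pt "0 2.8 -4 0 0 0"

```text
time_s: 14.85
tool_pos: [0.5502, 0.1721, 0.2655]
tool_rot: [0.235, 0.743, 0.596, 0.193]
ft_force: [-5.9, 2.0, 4.7]
gripper_width: 0.216
```

```bash
python3 st.py
```

```text
[0.5502 0.1721 0.2655] Ftool [ 0.72 -2.34 -7.37] F [-5.88  2.01  4.65] M [0.15 0.84 0.03] 0.21572407542573768
rel to rim in tube [-3.23  1.75  2.27] rot [ 0.0071 -0.003  -0.0061] down in tool [-0.00601451 -0.57939823  0.8150224 ]
```

step_arm --pt "0 0.6 -0.9 0 0 0" --pt "0 1 -1.6 0 0 0" --pt "0 1 -1.6 0 0 0"

```text
time_s: 15.15
tool_pos: [0.5501, 0.172, 0.2672]
tool_rot: [0.235, 0.743, 0.596, 0.193]
ft_force: [-2.3, 1.8, 1.7]
gripper_width: 0.216
```

```bash
python3 st.py
```

```text
[0.5501 0.172  0.2672] Ftool [ 1.32 -1.2  -2.88] F [-2.3   1.85  1.66] M [0.23 0.65 0.05] 0.21645259731081853
rel to rim in tube [-2.32  1.71  3.75] rot [ 0.007  -0.003  -0.0061] down in tool [-0.0059681  -0.57928716  0.81510169]
```

Nearly unloaded; opening, then backing out along the axis.

step_arm --pt "0 0 0 0 0 0" --pt "0 0 0 0 0 0" --pt "0 0 0 0 0 0" --pt "0 0 0 0 0 0" --pt "0 0 -1 0 0 0" --pt "0 0 -2 0 0 0" --hand 0.2

```text
time_s: 15.75
tool_pos: [0.5489, 0.1722, 0.2689]
tool_rot: [0.235, 0.743, 0.596, 0.192]
ft_force: [-0.2, 0.2, -0.3]
gripper_width: 0.602
```

```bash
python3 st.py
```

```text
[0.5489 0.1722 0.2689] Ftool [ 0.14 -0.33  0.1 ] F [-0.18  0.18 -0.27] M [0.07 0.35 0.02] 0.6015967423403277
rel to rim in tube [-2.35  1.64  5.75] rot [ 0.0069 -0.0028 -0.0061] down in tool [-0.00580601 -0.57923587  0.81513931]
```

step_arm --pt "0 0 -5 0 0 0" --pt "0 0 -12 0 0 0" --pt "0 0 -22 0 0 0" --pt "0 0 -35 0 0 0" --pt "0 0 -50 0 0 0" --pt "0 0 -70 0 0 0" --pt "0 0 -90 0 0 0" --pt "0 0 -110 0 0 0" --pt "0 0 -130 0 0 0" --pt "-30 0 -140 0 0 0" --pt "-70 0 -140 0 0 0" --pt "-110 0 -140 0 0 0" --pt "-150 0 -140 0 0 0" --pt "-190 0 -140 0 0 0" --pt "-190 0 -140 0 0 0" --pt "-190 0 -140 0 0 0" --pt "-190 0 -140 0 0 0"

```text
time_s: 17.45
tool_pos: [0.4285, 0.0046, 0.3825]
tool_rot: [0.235, 0.743, 0.596, 0.193]
ft_force: [-0.0, 0.6, 0.1]
gripper_width: 0.6
```

```bash
cp scene.npz s_last.npz; python3 - <<'E'
from h import *
s=grab('scene');t=grab('top')
print(pose()[0])
save('sceneF.png',s['pixels'])
def crop(f,u,v,w,h,k): return cv2.resize(f['pixels'][v:v+h,u:u+w],None,fx=k,fy=k,interpolation=cv2.INTER_CUBIC)
save('c13.png',np.hstack([crop(s,350,180,50,60,8),crop(t,235,205,50,60,8)]))
E
```

```text
[0.42868358 0.0055159  0.38199922]
```

View pics/c13.png

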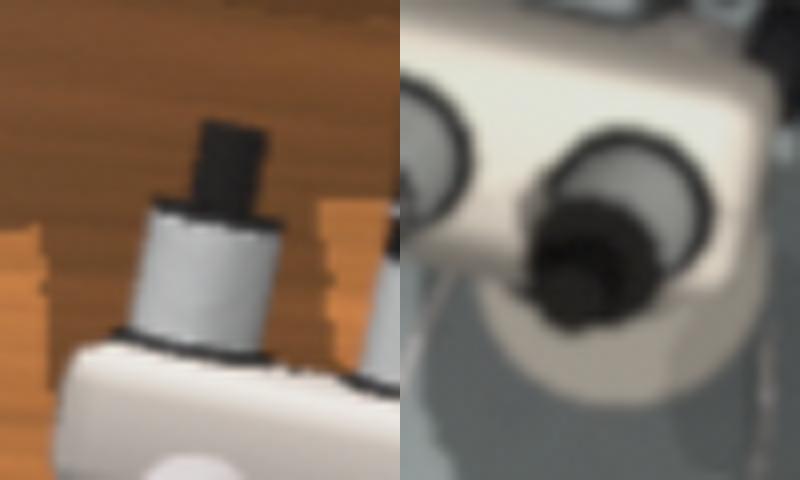

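View pics/sceneF.png

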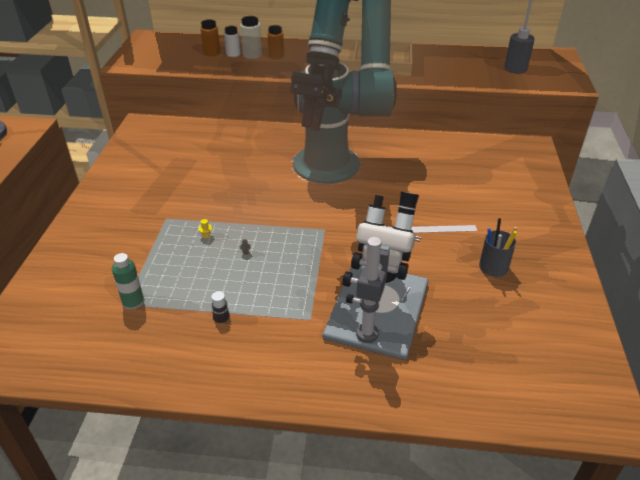

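Both views show the black plug in the right tube, flange flush on the rim (scene (377,207), knob top (379,195)), and the arm clear. The bystanders look unmoved. Numeric check of seating depth, head height and bystanders:

```bash
python3 - <<'E'
from h import *
s=load('scene');t=load('top')
a={n:cv2.imread('pics/%s0.png'%n,0).astype(np.float32) for n in('scene','top')}
b={'scene':cv2.cvtColor(s['pixels'],cv2.COLOR_RGB2GRAY).astype(np.float32),'top':cv2.cvtColor(t['pixels'],cv2.COLOR_RGB2GRAY).astype(np.float32)}
def sh(n,u0,v0,u1,v1):
    T=a[n][v0:v1,u0:u1];S=b[n][v0-5:v1+5,u0-5:u1+5];r=cv2.matchTemplate(S,T,cv2.TM_CCOEFF_NORMED)
    _,m,_,l=cv2.minMaxLoc(r); return l[0]-5,l[1]-5,round(m,3),np.round(cv2.phaseCorrelate(a[n][v0:v1,u0:u1],b[n][v0:v1,u0:u1]),2)
print('head',sh('scene',355,218,418,250)); print('left eyep',sh('scene',396,190,420,230))
for k,x in dict(small=(236,236,256,262),eye=(208,288,234,326),can=(110,250,146,310),cup=(478,225,520,280)).items(): print(k,sh('scene',*x))
print('knob top pred',proj(s,rim+.028*zt),proj(t,rim+.028*zt),'flange top pred',proj(t,rim+.004*zt))
# triangulate observed knob top; top crop (578-400,285)/8
k=tri([(t,(235+22.2-.45,205+35.6-.45)),(s,(350+29.4-.45,180+15.9-.45))]);print(k,(np.c_[xT,yT,zt].T@(k[0]-rim)*1000))
C=cloud(t); 
E
```

```text
Traceback (most recent call last):
ValueError: setting an array element with a sequence. The requested array has an inhomogeneous shape after 1 dimensions. The detected shape was (2,) + inhomogeneous part.
```

```bash
python3 - <<'E'
from h import *
s=load('scene')
a=cv2.imread('pics/scene0.png')[:,:,::-1]
k=10
f=lambda im:cv2.resize(im[188:238,358:398],None,fx=k,fy=k,interpolation=cv2.INTER_CUBIC)
save('c14.png',np.hstack([f(a),f(s['pixels'])]))
E
```

```text
(no output)
```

View pics/c14.png

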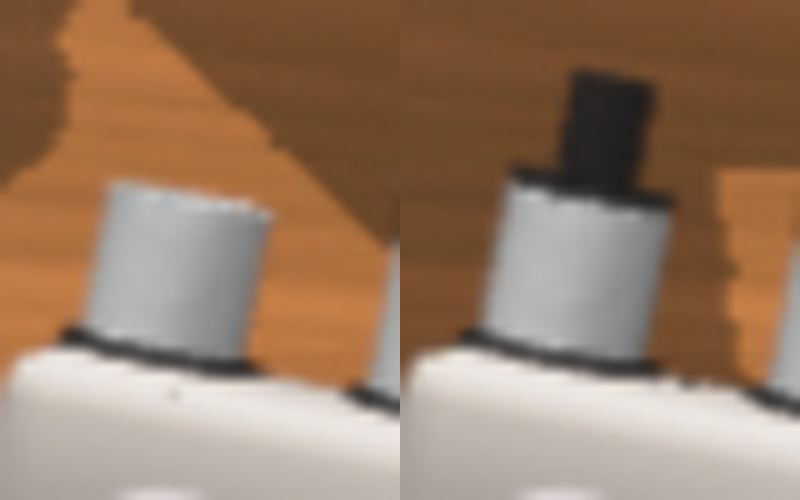

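Before and after, the head and tube stand at the same pixels, and the flange lies flush on the rim with no gap on either side. Running the corrected numeric check.

```bash
python3 - <<'E'
from h import *
s=load('scene');t=load('top')
a=cv2.imread('pics/scene0.png',0).astype(np.float32);b=cv2.cvtColor(s['pixels'],cv2.COLOR_RGB2GRAY).astype(np.float32)
for k,(u0,v0,u1,v1) in dict(head=(355,220,418,250),leftep=(396,190,420,230),small=(236,236,256,262),eye=(208,288,234,326),can=(110,250,146,310),cup=(478,225,520,280)).items():
    d,r=cv2.phaseCorrelate(a[v0:v1,u0:u1].copy(),b[v0:v1,u0:u1].copy()); print(k,np.round(d,2),round(r,2))
k=tri([(t,(235+22.2-.45,205+35.6-.45)),(s,(350+29.4-.45,180+15.9-.45))]);print('knob top rel tube mm',(np.c_[xT,yT,zt].T@(k[0]-rim)*1000).round(1),k[1])
print(pose()[2]['time_s'])
E
```

```text
head [0.34 0.07] 0.69
leftep [ 0.3  -0.05] 0.88
small [-0.06  0.55] 0.97
eye [0.46 0.02] 1.01
can [0.01 0.01] 1.0
cup [0.45 0.02] 0.93
knob top rel tube mm [ 3.4 -0.1 26.4] [np.float64(0.0007363487980422143), np.float64(0.0007363487980422144)]
17.55
```

The knob-top x offset (3.4 mm) disagrees with the rest, so I'll check it in a contrast-stretched top crop.

```bash
python3 - <<'E'
from h import *
t=load('top')
im=t['pixels'][225:255,240:280].astype(float); im=np.clip((im-5)*4,0,255).astype(np.uint8)
im=cv2.resize(im,None,fx=16,fy=16,interpolation=cv2.INTER_CUBIC)
for off,r,c in((.004,.019,(255,0,0)),(.028,.010,(0,255,0))):
    a=np.linspace(0,2*np.pi,60); P=rim+off*zt+r*(np.outer(np.cos(a),xT)+np.outer(np.sin(a),yT))
    q=(proj(t,P)-[240,225]+.5)*16-.5; cv2.polylines(im,[q.astype(np.int32).reshape(-1,1,2)],True,c,1)
save('c15.png',im)
E
```

```text
(no output)
```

View pics/c15.png

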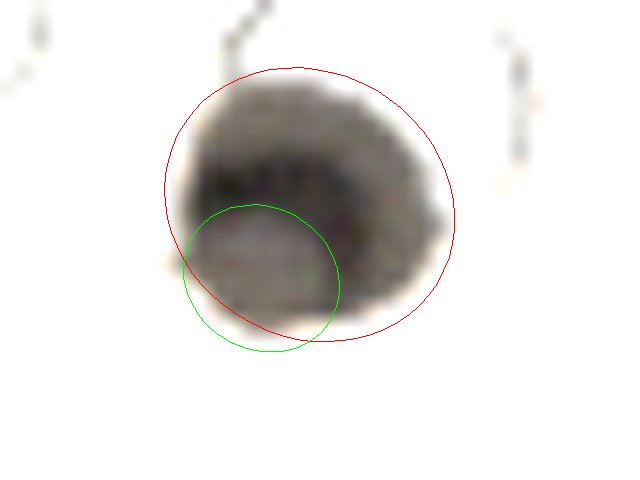

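Flange outline is concentric with prediction, but the knob top is about 0.8 px off, which could hint at a tilt. I'll fit the flange plane from averaged depth.

```bash
python3 - <<'E'
from h import *
F=[cams.grab_frame('top') for _ in range(16)]
d=np.array([f['depth'] for f in F]); print('noise',np.std(d[:,230:240,255:262],axis=0).mean()*1000)
f=F[0]; f['depth']=np.median(d,0); C=cloud(f)
B=np.c_[xT,yT,zt]
Q=(C[225:255,240:280].reshape(-1,3)-rim)@B*1000; dark=f['pixels'][225:255,240:280].max(2).ravel()<75
r=np.hypot(Q[:,0],Q[:,1])
fl=Q[dark&(r<17)&(r>7)&(Q[:,2]<9)&(Q[:,2]>-3)]
for _ in range(3):
    A=np.c_[fl[:,:2],np.ones(len(fl))]; c,_,_,_=np.linalg.lstsq(A,fl[:,2],rcond=None); e=fl[:,2]-A@c; fl=fl[abs(e)<2.5*e.std()]
print('flange n',len(fl),'slopes x,y, height',c.round(3),e.std())
kt=Q[dark&(Q[:,2]>24)&(Q[:,2]<34)];print('knob top',len(kt),kt.mean(0).round(2),np.median(kt,0).round(2),kt.min(0),kt.max(0))
# same for rim from first? not kept
s=[cams.grab_frame('scene') for _ in range(8)]; g=s[0]; g['depth']=np.median([x['depth'] for x in s],0); C=cloud(g)
Q=(C[188:206,372:388].reshape(-1,3)-rim)@B*1000; dk=g['pixels'][188:206,372:388].max(2).ravel()<75
k=Q[dk&(Q[:,2]>6)&(Q[:,2]<30)&(abs(Q[:,0])<20)]
from scipy.optimize import least_squares
o=least_squares(lambda q:np.hypot(k[:,0]-q[0]-q[1]*k[:,2],k[:,1]-q[2]-q[3]*k[:,2])-10,[0,0,0,0],loss='soft_l1')
print('knob axis fit n',len(k),o.x.round(3))
tb=Q=(C[209:221,362:388].reshape(-1,3)-rim)@B*1000; tb=tb[(abs(tb[:,0])<30)&(abs(tb[:,1])<25)&(tb[:,2]<-3)&(tb[:,2]>-22)]
o=least_squares(lambda q:np.hypot(tb[:,0]-q[0]-q[1]*tb[:,2],tb[:,1]-q[2]-q[3]*tb[:,2])-18.5,[0,0,0,0],loss='soft_l1')
print('tube axis fit n',len(tb),o.x.round(3))
E
```

```text
noise 11.047189
flange n 104 slopes x,y, height [0.018 0.003 2.31 ] 0.4973591715730557
knob top 63 [-0.19  1.11 26.2 ] [-0.03  1.14 26.29] [-8.46248341 -7.91655997 24.39883363] [ 7.49786826 10.79746313 27.53060833]
knob axis fit n 83 [-0.915 -0.022  0.453  0.001]
tube axis fit n 140 [-1.417 -0.031  0.144 -0.011]
```

The averaged depth settles it: flange plane within about 0.02 rad of the nominal tube axis, knob and tube axes agree within about 0.015 rad and 1 mm. The knob-top pixel was misjudged. Handing in.

```bash
python3 - <<'E'
from h import *
print(workorder.job_done(), monitor.sense()['time_s'])
E
```

```text
the job is handed in; nothing more can be done
the job is handed in; nothing more can be done
```

The larger black plug is pressed home in the empty right-hand tube and let go, with the arm well clear. I handed the job in at about 19 s of the 42 s allowed; it reports no verdict.

**Pressing:** I pressed along the tube's axis and followed the head as it sank. The push peaked at about 21 N along the axis, 14 N of it downward. That is past the 10 to 15 N the leaves need and well under the 30 N at which the head slips. I eased the load off before opening the jaws.

**Last checks:**
- **Seating:** the flange lies flush on the rim in the scene view. Averaged depth puts the flange plane within about 0.02 rad of the tube's nominal axis. The fitted knob and tube axes agree within about 0.015 rad and 1 mm.
- **Head:** it stands at its starting height, with a picture shift of 0.35 px or less (under 1 mm).
- **Bystanders:** the smaller plug, loose eyepiece, can and pen cup shifted by about half a pixel at most, so they have not moved.

**Disagreements:**
- The flange and knob heights read about 1.8 mm lower than my rim estimate predicts. Both are off by the same amount, so I put it down to error in the rim estimate.
- During entry, the arm's position suggested the tube was about 2 mm off my camera estimate.
- One hand-read knob-top pixel gave a 3.4 mm offset. The averaged depth did not bear it out.

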